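# Bleed the water trap: fit the bayonet cap and hold it half way

### The arm

A 6-joint arm with a two-finger parallel gripper is mounted at the origin on a cart in front of the work surface, level with it; the furniture and walls round the work are solid. World frame = base frame: x ahead of the robot, y to its left, z up, the work surface at z = 0. Lengths are in m, angles in rad, forces in N, time in s.
With the tool pointing down it reaches from about 0.225 to 0.875 m from the base axis. Payload 3.4 kg.
Tool frame: the origin (TCP) lies between the finger pads, 19 mm behind the fingertips; this is the grasp point; z points along the fingers, y is the line along which they close (so a half turn about z gives the same grasp; the last joint's range is limited). The gripper opens to 85 mm and grips with 20 to 120 N. Pads are 22 mm wide; open, the fingers measure 114 mm over their backs; the gripper's body (76 mm by 85 mm) begins 54 mm behind the grasp point. The pads swing forward as they close: fully open they stand 13 mm farther back than shut.
Start: joints at [-1.371, 0.276, 1.505, -0, 1.361, -0.121], TCP at [0.181, -0.546, 0.25] pointing down, gripper open.
Joint ranges: [-2.89, 2.89], [-0.75, 2.08], [0.22, 2.7], [-1.18, 4.32], [0.11, 2.71], [-2.7, 2.7]. Speed limits (rad/s): [2.57, 2.57, 3.14, 3.14, 3.14, 3.14].

### API

Orientations are given as [roll, pitch, yaw] about the fixed x, y, z axes, in that order (R = Rz(yaw) Ry(pitch) Rx(roll)).
In Python, from rig import robot gives the robot as it stands.
- The arm moves only by the tool servo_tool, never from a script. Its argument "plan" is a list of rows, each an object of numbers: "tx", "ty", "tz": the shift along the tool's x, y, z in units of 30 mm (1.0 is 30 mm); "wx", "wy", "wz": the turn, a rotation vector about the tool's x, y, z in units of 5 degrees (1.0 is 5 degrees); "gripper": the opening, from 0 (shut) to 1 (fully open). A call has 1 to 20 rows; each row is the pose to reach, as a shift and turn from the pose commanded when the call began, along the tool's axes at that moment; what a row does not reach only later rows make up. A row lasts 1/10 s, in which the tool goes at most 50 mm and 8.59 degrees, less where a joint would pass 70% of its speed; a pose out of reach is approached as far as the arm can. A call with a gripper value outside its range is refused whole. The fingers move at their own pace and stop on an object; "newtons" is the grip in N (left out, the last holds). Time passes only in rows, so rows that repeat a pose let the fingers close. It gives the time, the measured TCP pose, the force, the opening and the grip force at its end, in the units of the state.
- robot.sense(): the state, without advancing time (a new reading comes with each control period).
- robot.capture(name): name is "scene" or "top" or "wrist"; returns a dict with "img" (384x512x3 uint8, red, green, blue), "z_map" (384x512 float32, m along the optical axis (not along the pixel's ray), 0 where there is no reading), "fov_y" (degrees; the focal length in pixels is half the picture's height over the tangent of half this angle, whatever the lens; pixels are square), "cx", "cy" (the principal point, pixels), "pose" (4x4, takes a point from camera to world coordinates). Camera axes: x right, y down, z forward; pixel columns grow to the right and rows downward; lengths in m; the calibration is good to about 2 mm. A picture is of the moment at which its call begins.
- robot.close_job(): hands the job in; it is judged then, once.
Trained networks look in the newest picture that a camera, given by its name, has taken for a name from the list of things; names that differ only in an ending like _2 or _b are one class to them, and where a whole thing is asked for, a point or a joint stands for the part that bears it (a point fixed in the world has none). Each returns a list of dicts, best first, with "confidence" (0 to 1); they miss things now and then, are a little off and sometimes report something else, mostly with a low value. They report only what shows in the picture. A call takes as long as a camera call. They do not tell look-alikes from the thing itself.
- robot.recognise(camera, query): "uv" ([column, row] in pixels, amid what is visible of it).
- robot.trace(camera, query): "region" (384x512 bool, what is visible of it) and "uv" ([column, row] in pixels, amid what is visible of it).
The state is a dict: "clock": time; "q": joint angles; "joint_velocities": joint speeds; "joint_efforts": joint torques, N m; "tcp_pos": TCP position; "tool_rot": TCP orientation; "wrist_force": force on the tool from outside, world axes, zero at the start; "wrist_torque": the same for the moment, N m; "finger_gap": finger opening in m; "gripper_force": force on a finger pad.
Only numpy, scipy, OpenCV 4.12 (cv2) and the standard library are available. Lean on these libraries where they do the work, as an engineer would, in place of code of your own. Each camera call takes 0.05 s, during which the arm holds its last target. There are 200 camera calls.

### The job

Fit the bayonet cap (the one with the straight finger bar) onto the water trap's neck: square bore over the square spindle, lugs through the two slots, cover down on the rim. Turn it clockwise seen from above half way to the lock, until the bar points at the long middle rib, never on to the lock click. Finish still gripping it there against the return spring; leave the dust cap, bush and spanner where they are.

Things in the scene. Friction and masses are not known exactly. Their poses are not given: they have to be found in the camera images.
- trap: Water trap fixed to the bench: round grey body, 76 mm diameter, rim 66 mm above the bench, on a dark square foot 104x104x12 mm. Origin on the bench under the neck's axis, z up, x along its two brass pipe stubs (30 mm high, reach 56 mm out). The same after a half turn.
- trap_mouth (a point): Neck axis at rim height, 66 mm above the trap's origin. The open neck has an inward steel lip, inner radius 24 mm, 13 mm thick, top level with the rim; two slots about 15 to 18 mm wide go through the lip at the trap's +x and -x. Below the lip the neck is open to radius 33 mm.
- spindle_tip (a point): Tip of the square brass valve spindle on the neck's axis, 73 mm above the bench (7 mm proud of the rim). 14 mm wide; at rest its sides lie along the trap's x and y.
- half_rib (a point): Middle of one long rib (half-way mark), outside the neck. Steel ribs stand out 4.5 mm there, alike on both sides: one short rib at each slot (entry), one long rib (34 mm) 45 deg clockwise of it seen from above, a pair of short ribs at 90 deg (locked). A sprung click ball starts to resist the lugs at about 62 deg.
- spindle (a joint): Turn of the valve spindle in rad: 0 at rest (start), grows clockwise seen from above, stop at 1.65. A spring turns it back with 0.06 N m at 0, about 0.12 N m at half way. The bore has play: the spindle lags the cap by about 0.14 rad; half way means the cap, not the spindle.
- bayonet_cap: Loose aluminium cap, about 200 g, upright on the bench. Origin: centre of its underside, z up, x along bar and lugs; same after a half turn. Plug 30x30 mm, square bore 15.6 mm, 32 mm deep, along x and y. Two lugs at the foot along +x, -x: 8 wide, 6 high, reach 29.5 mm from the axis. Round cover 76 mm diameter, underside at 24 mm, top at 36 mm. Seated: origin 42 mm above the trap's.
- cap_grip (a point): On the cap's axis in its straight finger bar, 57 mm above the cap's origin. Bar: 66 mm long (x), 16 mm thick (y), from 36 to 66 mm above the origin; grip it across its thickness from above. With the TCP here the fingertips clear the cover by 2 mm.
- dust_cap: Bystander: loose aluminium dust cap, smaller (64 mm diameter, 58 mm high), with a round knob in place of the bar. Origin: centre of its underside. The two caps may stand in each other's place.
- bush: Bystander: brass turned bush, 38 mm diameter, 34 mm high, standing on the bench near the robot. Origin: centre of its underside.
- spanner: Bystander: steel combination spanner, 188 mm long, 32 mm wide, 8 mm thick, lying flat behind the trap. Origin: centre of its underside.
There are look-alikes about, which are no part of the job. Leave any brown look-alike of the bayonet_cap alone.

How it is judged:
On the way:
1. the cap stands in the neck at the entry position: cover down on the rim, bore over the spindle, not yet turned (z of bayonet_cap in the frame of trap below 0.047 m and horizontal distance between bayonet_cap and trap below 0.005 m and angle between bayonet_cap's own z axis and vertical below 0.12 rad and value of joint spindle below 0.4 rad), for 0.1 s.
At the end, for the whole second after the job is handed in: Cap down in the neck (origin under 47 mm above the trap's, within 5 mm of its axis, tilt under 0.12 rad), bar 45 deg clockwise of entry within 11.5 deg, spindle turned with it (0.45 to 1.05 rad), fingers still gripping the cap (over 2 N), all through the last second (z of bayonet_cap in the frame of trap below 0.047 m and horizontal distance between bayonet_cap and trap below 0.005 m and angle between bayonet_cap's own z axis and vertical below 0.12 rad and angle between the x axis of bayonet_cap and the x axis of trap, either way round between 0.585 and 0.985 rad and value of joint spindle between 0.45 and 1.05 rad and contact force between the fingers and bayonet_cap above 2 N); the arm keeps its last pose, push and grip.
It fails at once if the valve is turned on towards the lock click (spindle past 1.15 rad) (value of joint spindle above 1.15 rad).
It fails at once if the dust cap, the bush or the spanner is moved by more than 30 mm (distance of any of dust_cap, bush, spanner from where it was at the start of the episode above 0.03 m).
It also fails if it takes over 45 s, if anything falls off the work surface, if the arm or the gripper's body presses on something with over 40 N, if the wrist force passes 120 N, or if a joint passes its speed limit or range.

## Working session

There is one attempt and no reset: what is moved stays moved. The work goes in short steps, Python scripts to look and compute and a tool call to move; the robot and the scene stay as the last step left them, time stands still between calls to the robot, and variables do not carry over. Pictures are saved under pics/ and viewed, at most 10 in all, crops included, and the job is handed in when it is done.

Besides the shell and the picture viewer there is one more tool, called after ">>>" as name(argument=value, ...), one argument or row to a line, values as JSON. servo_tool: Moves the arm, as the interface text tells. Its arguments: {"type":"object","properties":{"plan":{"type":"array"},"newtons":{"type":"number"}},"required":["plan"]}

```bash
ls; mkdir -p pics
cat > h.py <<'E'
import numpy as np, cv2
from rig import robot
def cap(n,f=None):
    c=robot.capture(n)
    if f: cv2.imwrite('pics/'+f,cv2.cvtColor(c['img'],cv2.COLOR_RGB2BGR))
    return c
def cloud(c):
    z=c['z_map'];h,w=z.shape;f=h/2/np.tan(np.radians(c['fov_y'])/2)
    v,u=np.mgrid[:h,:w]
    P=np.stack([(u-c['cx'])*z/f,(v-c['cy'])*z/f,z],-1)
    return P@c['pose'][:3,:3].T+c['pose'][:3,3]
E
python3 - <<'E'
from h import *
for n in('top','scene'):
    c=cap(n,n+'1.png');P=cloud(c);print(n,c['pose'].round(3).tolist(),c['fov_y'])
    np.savez(n+'1.npz',P=P,img=c['img'])
    for q in('trap','bayonet_cap','dust_cap','bush','spanner'):
        for d in robot.recognise(n,q):
            u,v=map(int,map(round,d['uv']));print(q,d['confidence'],d['uv'],P[v,u].round(3))
s=robot.sense();print(s)
E
```

```text
pics
top [[-0.012, -0.998, 0.065, 0.458], [-1.0, 0.012, 0.001, -0.17], [-0.002, -0.065, -0.998, 1.313], [0.0, 0.0, 0.0, 1.0]] 42.07116214869515
trap 0.6 [230.3, 207.3] [ 0.51  -0.101  0.074]
bayonet_cap 0.9 [376.7, 238.9] [ 0.426 -0.466  0.064]
bayonet_cap 0.87 [277.9, 253.7] [ 0.393 -0.219  0.069]
bayonet_cap 0.68 [332.8, 247.6] [ 0.406 -0.356  0.067]
bayonet_cap 0.55 [295.6, 208.4] [ 0.506 -0.266  0.068]
dust_cap 0.96 [131.6, 151.7] [0.653 0.146 0.059]
bush 0.44 [182.2, 252.2] [0.399 0.024 0.033]
spanner 0.81 [248.2, 130.6] [ 0.713 -0.147  0.008]
scene [[-0.89, -0.243, 0.386, 0.073], [-0.456, 0.487, -0.744, 0.76], [-0.007, -0.839, -0.545, 0.731], [0.0, 0.0, 0.0, 1.0]] 47.517923133763425
trap 0.78 [249.3, 220.4] [ 0.502 -0.065  0.046]
bayonet_cap 0.76 [279.8, 187.4] [ 0.499 -0.261  0.04 ]
bayonet_cap 0.71 [312.0, 208.4] [ 0.377 -0.207  0.036]
bayonet_cap 0.7 [322.4, 181.1] [ 0.4   -0.353  0.038]
bayonet_cap 0.52 [330.1, 163.8] [ 0.412 -0.469  0.037]
dust_cap 0.68 [153.4, 254.2] [0.65  0.154 0.04 ]
bush 0.73 [277.7, 261.5] [0.373 0.035 0.031]
spanner 0.6 [194.8, 199.5] [ 0.716 -0.128  0.008]
{'clock': 0.6, 'q': array([-1.37100935e+00,  2.75880564e-01,  1.50491420e+00,  1.08393486e-05,
        1.36070359e+00, -1.21025179e-01]), 'joint_velocities': array([ 0.000304  ,  0.00019251,  0.00041563,  0.00079245, -0.00011354,
        0.00038157]), 'joint_efforts': array([-1.13909409e-03, -4.16390634e+01, -2.45984852e+01, -2.20120933e-04,
        4.06583558e-04, -7.54586836e-06]), 'tcp_pos': array([ 0.18130788, -0.54568929,  0.25003344]), 'tool_rot': array([3.14149776e+00, 8.61083363e-07, 3.20809893e-01]), 'wrist_force': array([-0.59299136, -1.41654485, -0.48395464]), 'wrist_torque': array([-0.05640043,  0.08077694, -0.00261486]), 'gripper_force': 0.0, 'finger_gap': 0.08545586455164365}
```

Run:
```python
import cv2
a=cv2.imread('pics/top1.png')[110:300,110:420];cv2.imwrite('pics/top1c.png',cv2.resize(a,None,fx=2.5,fy=2.5,interpolation=cv2.INTER_CUBIC))
a=cv2.imread('pics/scene1.png')[130:300,130:390];cv2.imwrite('pics/scene1c.png',cv2.resize(a,None,fx=3,fy=3,interpolation=cv2.INTER_CUBIC))
```

```text
(no output)
```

View pics/top1c.png

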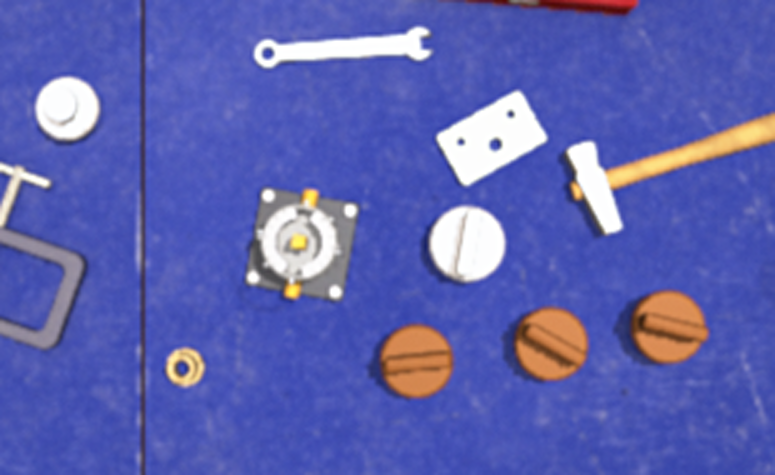

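View pics/scene1c.png

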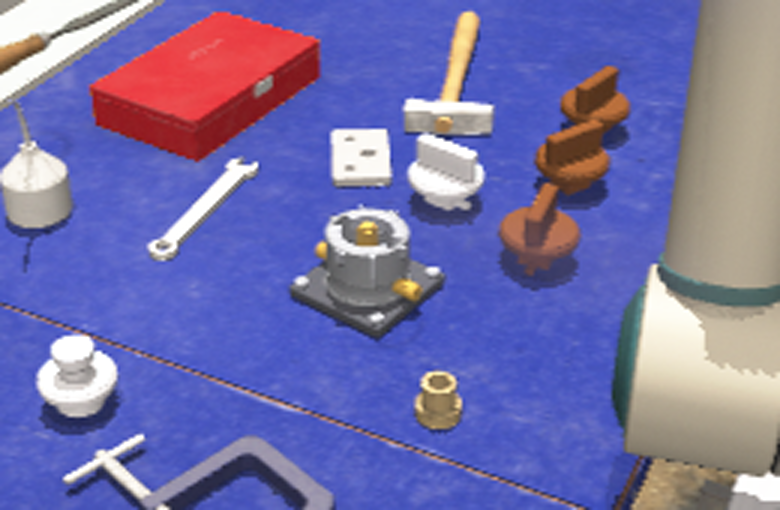

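The real cap is the white one at crop (467,244), its bar running roughly up-down in the top image. The three brown ones are look-alikes. The trap is at (300,245) with its stubs at (310,197) and (292,290). Next I measure both.

```bash
cat > m.py <<'E'
from h import *
def pca(X):
    c=(X.max(0)+X.min(0))/2; m=X.mean(0); w,v=np.linalg.eigh(np.cov((X-m).T)); a=v[:,1]
    return m,np.degrees(np.arctan2(a[1],a[0]))%180
def bar(P,c,zr=(.06,.072),r=.045):
    k=(np.hypot(P[...,0]-c[0],P[...,1]-c[1])<r)&(P[...,2]>zr[0])&(P[...,2]<zr[1])
    X=P[k][:,:2];(x,y),(w,h),a=cv2.minAreaRect((X*1000).astype(np.float32))
    print('bar n',k.sum(),'pca',pca(X),'rect',x,y,w,h,a,'z',np.median(P[k][:,2]))
def ring(P,c,z0,r0=.022,r1=.045,dz=.004):
    d=np.hypot(P[...,0]-c[0],P[...,1]-c[1]);k=(d<r1)&(d>r0)&(abs(P[...,2]-z0)<dz);X=P[k]
    (x,y),r=cv2.minEnclosingCircle((X[:,:2]*1000).astype(np.float32));print('ring',k.sum(),x,y,r,np.median(X[:,2]))
def stubs(P,img,c):
    hsv=cv2.cvtColor(img,cv2.COLOR_RGB2HSV).astype(int);br=(hsv[...,0]>12)&(hsv[...,0]<32)&(hsv[...,1]>110)
    d=np.hypot(P[...,0]-c[0],P[...,1]-c[1])
    k=br&(d<.065)&(d>.038)&(P[...,2]<.045);X=P[k][:,:2];print('stubs',k.sum(),pca(X))
    for s in(1,-1):
        Y=X[s*(X[:,0]-c[0])>0];print('  ',len(Y),Y.mean(0).round(4)) if len(Y) else 0
    k=br&(d<.02)&(P[...,2]>.06);X=P[k]
    if len(X)>4:print('spindle',k.sum(),X.mean(0).round(4),cv2.minAreaRect((X[:,:2]*1000).astype(np.float32)))
E
python3 - <<'E'
from m import *
d=np.load('top1.npz');P,img=d['P'],d['img']
bar(P,(.506,-.266));ring(P,(.506,-.266),.036,.01,.042)
ring(P,(.505,-.103),.066);stubs(P,img,(.505,-.103))
E
```

```text
bar n 154 pca (array([ 0.51061515, -0.26868774]), np.float64(168.81808253625914)) rect 510.8039245605469 -268.7952575683594 15.814689636230469 65.48097229003906 78.4988021850586 z 0.06536866679333486
ring 403 510.7172546386719 -268.44598388671875 37.41910171508789 0.03574873877475393
ring 301 509.8624267578125 -98.8509750366211 40.138206481933594 0.06603508976932826
stubs 57 (array([ 0.51274664, -0.09906555]), np.float64(167.9183237689041))
   29 [ 0.5602 -0.1093]
   28 [ 0.4636 -0.0885]
spindle 27 [ 0.512  -0.0991  0.0711] ((512.44677734375, -99.04295349121094), (12.94638442993164, 11.680794715881348), 71.96532440185547)
```

>>> servo_tool(
  plan=[
    {"tx": 13.33, "ty": -5.3, "tz": 0, "wz": 5.96, "gripper": 1},
    {"tx": 13.33, "ty": -5.3, "tz": 0, "wz": 5.96},
    {"tx": 13.33, "ty": -5.3, "tz": 0, "wz": 5.96},
    {"tx": 13.33, "ty": -5.3, "tz": 0, "wz": 5.96},
    {"tx": 13.33, "ty": -5.3, "tz": 0, "wz": 5.96},
    {"tx": 13.33, "ty": -5.3, "tz": 0, "wz": 5.96},
    {"tx": 13.33, "ty": -5.3, "tz": 0, "wz": 5.96},
    {"tx": 13.33, "ty": -5.3, "tz": 0, "wz": 5.96},
    {"tx": 13.33, "ty": -5.3, "tz": 0, "wz": 5.96},
    {"tx": 13.33, "ty": -5.3, "tz": 0, "wz": 5.96},
    {"tx": 13.33, "ty": -5.3, "tz": 0, "wz": 5.96},
    {"tx": 13.33, "ty": -5.3, "tz": 0, "wz": 5.96},
    {"tx": 13.33, "ty": -5.3, "tz": 0, "wz": 5.96},
    {"tx": 13.33, "ty": -5.3, "tz": 0, "wz": 5.96},
  ],
)

```text
schema error: expected keys tx, ty, tz, wx, wy, wz, gripper
```

Run:
```python
from m import *
c=cap('wrist','w1.png');P=cloud(c);np.savez('w1.npz',P=P,img=c['img']);print(c['pose'].round(3).tolist(),c['fov_y'])
s=robot.sense();print(s['clock'],s['tcp_pos'],s['tool_rot'],s['q'])
bar(P,(.5107,-.2687));ring(P,(.5107,-.2687),.036,.01,.042)
try: ring(P,(.511,-.099),.066);stubs(P,c['img'],(.511,-.099))
except Exception as e: print(e)
```

```text
[[0.315, -0.913, -0.259, 0.247], [-0.949, -0.303, -0.086, -0.523], [0.0, 0.273, -0.962, 0.375], [0.0, 0.0, 0.0, 1.0]] 60.32118475607865
0.65 [ 0.18129799 -0.54569964  0.25007792] [3.14143081e+00 2.66239311e-05 3.20761180e-01] [-1.37101932e+00  2.75831357e-01  1.50487314e+00 -7.05169372e-06
  1.36072428e+00 -1.20982708e-01]Traceback (most recent call last):
  File "<stdin>", line 4, in <module>
  File "m.py", line 8, in bar
    print('bar n',k.sum(),'pca',pca(X),'rect',x,y,w,h,a,'z',np.median(P[k][:,2]))
                                ~~~^^^
  File "m.py", line 3, in pca
    c=(X.max(0)+X.min(0))/2; m=X.mean(0); w,v=np.linalg.eigh(np.cov((X-m).T)); a=v[:,1]
       ~~~~~^^^
    return umr_maximum(a, axis, None, out, keepdims, initial, where)
ValueError: zero-size array to reduction operation maximum which has no identity
```

View pics/w1.png

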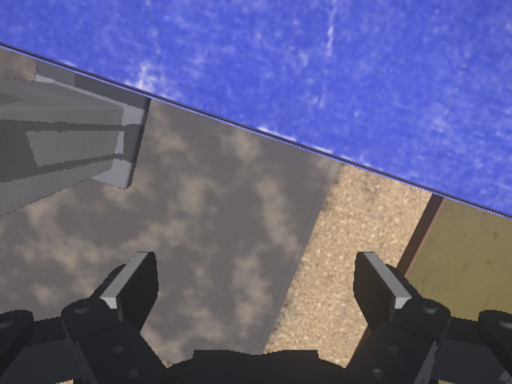

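The move was refused because every key is required. The wrist picture shows only the start area, with the fingers at (130,290) and (380,290). I'll resend with all keys.

>>> servo_tool(
  plan=[
    {"tx": 13.33, "ty": -5.3, "tz": 0, "wx": 0, "wy": 0, "wz": 5.96, "gripper": 1},
    {"tx": 13.33, "ty": -5.3, "tz": 0, "wx": 0, "wy": 0, "wz": 5.96, "gripper": 1},
    {"tx": 13.33, "ty": -5.3, "tz": 0, "wx": 0, "wy": 0, "wz": 5.96, "gripper": 1},
    {"tx": 13.33, "ty": -5.3, "tz": 0, "wx": 0, "wy": 0, "wz": 5.96, "gripper": 1},
    {"tx": 13.33, "ty": -5.3, "tz": 0, "wx": 0, "wy": 0, "wz": 5.96, "gripper": 1},
    {"tx": 13.33, "ty": -5.3, "tz": 0, "wx": 0, "wy": 0, "wz": 5.96, "gripper": 1},
    {"tx": 13.33, "ty": -5.3, "tz": 0, "wx": 0, "wy": 0, "wz": 5.96, "gripper": 1},
    {"tx": 13.33, "ty": -5.3, "tz": 0, "wx": 0, "wy": 0, "wz": 5.96, "gripper": 1},
    {"tx": 13.33, "ty": -5.3, "tz": 0, "wx": 0, "wy": 0, "wz": 5.96, "gripper": 1},
    {"tx": 13.33, "ty": -5.3, "tz": 0, "wx": 0, "wy": 0, "wz": 5.96, "gripper": 1},
    {"tx": 13.33, "ty": -5.3, "tz": 0, "wx": 0, "wy": 0, "wz": 5.96, "gripper": 1},
    {"tx": 13.33, "ty": -5.3, "tz": 0, "wx": 0, "wy": 0, "wz": 5.96, "gripper": 1},
    {"tx": 13.33, "ty": -5.3, "tz": 0, "wx": 0, "wy": 0, "wz": 5.96, "gripper": 1},
  ],
)

```text
clock: 1.95
tcp_pos: [0.5096, -0.2698, 0.2501]
tool_rot: [3.141, 0.0, -0.201]
wrist_force: [0.4, 0.1, 0.5]
finger_gap: 0.0855
gripper_force: 0.0
```

Run:
```python
from m import *
c=cap('wrist','w2.png');P=cloud(c);np.savez('w2.npz',P=P,img=c['img']);print(c['pose'].round(3).tolist(),c['fov_y'])
s=robot.sense();print(s['clock'],s['tcp_pos'],s['tool_rot'],s['q'])
bar(P,(.5107,-.2687));ring(P,(.5107,-.2687),.036,.01,.042)
try: ring(P,(.511,-.099),.066);stubs(P,c['img'],(.511,-.099))
except Exception as e: print(e)
```

```text
[[-0.2, -0.942, -0.268, 0.578], [-0.98, 0.193, 0.054, -0.282], [0.001, 0.273, -0.962, 0.375], [0.0, 0.0, 0.0, 1.0]] 60.32118475607865
2.0 [ 0.50968688 -0.26977322  0.25009641] [ 3.14123135e+00  1.63385481e-04 -2.01352437e-01] [-6.07202973e-01  2.78420202e-01  1.50112123e+00 -4.05255657e-04
  1.36205871e+00  1.16502974e+00]
bar n 1062 pca (array([ 0.50987076, -0.26976866]), np.float64(168.88179766491103)) rect 508.81146240234375 -269.27685546875 15.251666069030762 64.61104583740234 78.77021026611328 z 0.06717089415024283
ring 2900 507.9533386230469 -269.6731262207031 37.886619567871094 0.03744643044442916
ring 2839 510.7985534667969 -99.58876037597656 42.331172943115234 0.06727459641065447
stubs 337 (array([ 0.53627988, -0.10639732]), np.float64(169.71235058331908))
   266 [ 0.5567 -0.1101]
   71 [ 0.4598 -0.0925]
spindle 272 [ 0.512  -0.1015  0.0708] ((511.50225830078125, -99.4748764038086), (14.444558143615723, 12.51755428314209), 79.97306823730469)
```

View pics/w2.png

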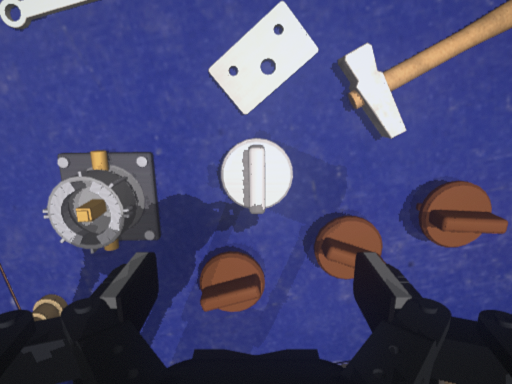

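>>> servo_tool(
  newtons=60,
  plan=[
    {"tx": -0.02, "ty": 0, "tz": 1.6, "wx": 0, "wy": 0, "wz": -0.06, "gripper": 1},
    {"tx": -0.02, "ty": 0, "tz": 3.2, "wx": 0, "wy": 0, "wz": -0.06, "gripper": 1},
    {"tx": -0.02, "ty": 0, "tz": 4.6, "wx": 0, "wy": 0, "wz": -0.06, "gripper": 1},
    {"tx": -0.02, "ty": 0, "tz": 5.6, "wx": 0, "wy": 0, "wz": -0.06, "gripper": 1},
    {"tx": -0.02, "ty": 0, "tz": 6.42, "wx": 0, "wy": 0, "wz": -0.06, "gripper": 1},
    {"tx": -0.02, "ty": 0, "tz": 6.42, "wx": 0, "wy": 0, "wz": -0.06, "gripper": 1},
    {"tx": -0.02, "ty": 0, "tz": 6.42, "wx": 0, "wy": 0, "wz": -0.06, "gripper": 0},
    {"tx": -0.02, "ty": 0, "tz": 6.42, "wx": 0, "wy": 0, "wz": -0.06, "gripper": 0},
    {"tx": -0.02, "ty": 0, "tz": 6.42, "wx": 0, "wy": 0, "wz": -0.06, "gripper": 0},
    {"tx": -0.02, "ty": 0, "tz": 6.42, "wx": 0, "wy": 0, "wz": -0.06, "gripper": 0},
    {"tx": -0.02, "ty": 0, "tz": 6.42, "wx": 0, "wy": 0, "wz": -0.06, "gripper": 0},
    {"tx": -0.02, "ty": 0, "tz": 6.42, "wx": 0, "wy": 0, "wz": -0.06, "gripper": 0},
    {"tx": -0.02, "ty": 0, "tz": 6.42, "wx": 0, "wy": 0, "wz": -0.06, "gripper": 0},
    {"tx": -0.02, "ty": 0, "tz": 6.42, "wx": 0, "wy": 0, "wz": -0.06, "gripper": 0},
  ],
)

```text
clock: 3.4
tcp_pos: [0.5106, -0.269, 0.0583]
tool_rot: [3.141, -0.001, -0.194]
wrist_force: [-0.2, -0.6, 5.4]
finger_gap: 0.015
gripper_force: 62.9
```

>>> servo_tool(
  plan=[
    {"tx": 0, "ty": 0, "tz": -1.5, "wx": 0, "wy": 0, "wz": 0, "gripper": 0},
    {"tx": 0, "ty": 0, "tz": -3, "wx": 0, "wy": 0, "wz": 0, "gripper": 0},
    {"tx": 0, "ty": 0, "tz": -4, "wx": 0, "wy": 0, "wz": 0, "gripper": 0},
    {"tx": 0, "ty": 0, "tz": -4, "wx": 0, "wy": 0, "wz": 0, "gripper": 0},
    {"tx": 0, "ty": 0, "tz": -4, "wx": 0, "wy": 0, "wz": 0, "gripper": 0},
  ],
)

```text
clock: 3.9
tcp_pos: [0.5097, -0.2682, 0.1771]
tool_rot: [-3.141, 0.0, -0.194]
wrist_force: [-1.1, 0.4, -1.7]
finger_gap: 0.0147
gripper_force: 61.9
```

Run:
```python
from m import *
c=cap('wrist','w3.png');P=cloud(c);np.savez('w3.npz',P=P,img=c['img'])
s=robot.sense();print(s['clock'],s['tcp_pos'],s['tool_rot'],s['wrist_force'],s['finger_gap'],s['gripper_force'])
t=s['tcp_pos']
ring(P,t[:2],t[2]-.021,.012,.045); bar(P,t[:2],(t[2]+.003,t[2]+.015),.04)
ring(P,(.511,-.099),.066);stubs(P,c['img'],(.511,-.099))
c=cap('top','t3.png');P=cloud(c);np.savez('t3.npz',P=P,img=c['img']);ring(P,(.511,-.099),.066);stubs(P,c['img'],(.511,-.099))
```

```text
3.95 [ 0.50905515 -0.26781382  0.17589373] [-3.14036814e+00  2.80628622e-03 -1.93991107e-01] [-1.13427243  0.12339415 -1.97295801] 0.01454184604781867 61.89451217651367
ring 7318 507.9213562011719 -266.69464111328125 38.149349212646484 0.15615256542295292
bar n 6533 pca (array([ 0.5131745 , -0.26769837]), np.float64(168.8272953747998)) rect 509.39080810546875 -269.39208984375 63.31540298461914 39.73293685913086 8.498703956604004 z 0.18594102212256497
ring 4343 510.77325439453125 -98.87981414794922 43.082740783691406 0.06721622803665289
stubs 543 (array([ 0.53722392, -0.10716571]), np.float64(169.99236426162622))
   434 [ 0.5567 -0.1106]
   109 [ 0.4598 -0.0935]
spindle 539 [ 0.5121 -0.1017  0.0701] ((510.80731201171875, -99.15071105957031), (15.222925186157227, 14.762989044189453), 79.36538696289062)
ring 352 513.2767333984375 -98.37663269042969 41.65380096435547 0.06555882546260872
stubs 62 (array([ 0.50970921, -0.09897268]), np.float64(168.47156700409045))
   29 [ 0.5602 -0.1093]
   33 [ 0.4654 -0.0899]
spindle 25 [ 0.5121 -0.0987  0.0714] ((512.6808471679688, -98.38499450683594), (13.16208267211914, 11.20888614654541), 75.80863189697266)
```

View pics/w3.png

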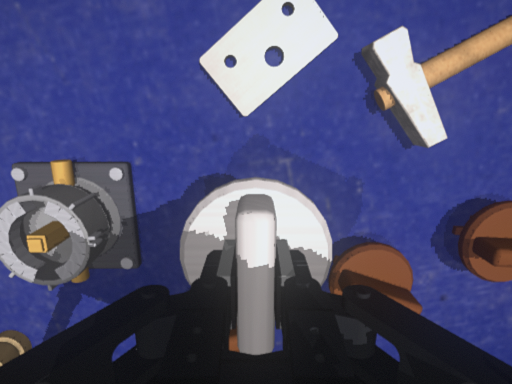

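The cap hangs gripped at (256,240), cover visible. The trap is at left, with the spindle tip at (38,243). Next is a precise fit by intersecting rays with known planes.

```bash
cat > fit.py <<'E'
from m import *
from scipy.optimize import least_squares
def toplane(c,uv,z):
    f=192/np.tan(np.radians(c['fov_y'])/2);uv=np.asarray(uv,float)
    d=np.c_[(uv[:,0]-c['cx'])/f,(uv[:,1]-c['cy'])/f,np.ones(len(uv))]@c['pose'][:3,:3].T
    o=c['pose'][:3,3];return (o+d*((z-o[2])/d[:,2])[:,None])[:,:2]
def circ(X,r=None):
    c0=X.mean(0);g=lambda p:np.hypot(X[:,0]-p[0],X[:,1]-p[1])-(r or p[2])
    s=least_squares(g,[*c0,r or .03],loss='soft_l1',f_scale=.0005);return s.x,np.sqrt(np.mean(s.fun**2))
def capfit(c,t):
    P=cloud(c);z=t[2]-.021
    d=np.hypot(P[...,0]-t[0],P[...,1]-t[1]);m=((abs(P[...,2]-z)<.004)&(d<.045)).astype(np.uint8)
    h=cv2.findContours(m,cv2.RETR_EXTERNAL,cv2.CHAIN_APPROX_NONE)[0];h=max(h,key=cv2.contourArea)[:,0]
    X=toplane(c,h,z);a=X-t[:2];k=(np.hypot(*a.T)>.034)&(h[:,1]<255)
    print('cap circle',k.sum(),circ(X[k],.038),circ(X[k]))
def spfit(c,cen):
    P=cloud(c);hsv=cv2.cvtColor(c['img'],cv2.COLOR_RGB2HSV).astype(int)
    d=np.hypot(P[...,0]-cen[0],P[...,1]-cen[1])
    br=(hsv[...,0]>10)&(hsv[...,0]<35)&(hsv[...,1]>100)&(d<.02)
    for zt in(.068,.070,.0715):
        k=br&(P[...,2]>zt);v,u=np.nonzero(k)
        if len(u)<5: continue
        X=toplane(c,np.c_[u,v],.073);print('spindle',zt,len(u),(X*1000).mean(0).round(1),cv2.minAreaRect((X*1000).astype(np.float32)))
    m=((abs(P[...,2]-.066)<.003)&(d<.045)&(d>.02)).astype(np.uint8)
    h=max(cv2.findContours(m,cv2.RETR_EXTERNAL,cv2.CHAIN_APPROX_NONE)[0],key=cv2.contourArea)[:,0]
    X=toplane(c,h,.066);k=abs(np.hypot(*(X-cen).T)-.038)<.003;print('rim',k.sum(),circ(X[k]))
E
python3 - <<'E'
from fit import *
for n in('wrist','top'):
    c=robot.capture(n);s=robot.sense();t=s['tcp_pos']
    if n=='wrist':
        print(s['clock'],t,s['tool_rot']);capfit(c,t);h=c['img'][225:260,20:60];cv2.imwrite('pics/x.png',h)
        cv2.imwrite('pics/w4.png',cv2.resize(cv2.cvtColor(c['img'][150:300,0:150],cv2.COLOR_RGB2BGR),None,fx=4,fy=4))
    spfit(c,np.array([.511,-.099]))
E
```

```text
4.05 [ 0.50884683 -0.26772314  0.17513612] [-3.13979165  0.00422513 -0.19405553]
cap circle 230 (array([ 0.50673392, -0.26608034,  0.038     ]), np.float64(0.0006507490203854803)) (array([ 0.5085329 , -0.26642375,  0.03651088]), np.float64(0.00021820366475729043))
spindle 0.068 394 [ 511.7 -101.2] ((511.624755859375, -101.55244445800781), (17.0146484375, 14.490530967712402), 78.884033203125)
spindle 0.07 345 [ 511.5 -100.3] ((511.4372863769531, -100.44883728027344), (14.920755386352539, 13.698030471801758), 78.88005828857422)
spindle 0.0715 267 [510.9 -99.6] ((511.52313232421875, -99.92125701904297), (13.80983829498291, 13.745500564575195), 78.44332885742188)
rim 238 (array([ 0.51075494, -0.09952228,  0.03821439]), np.float64(0.0008919096907404962))
spindle 0.068 23 [512.6 -98.6] ((512.9696655273438, -99.22880554199219), (14.332489013671875, 10.608037948608398), 67.51510620117188)
spindle 0.07 20 [512.4 -98.9] ((513.0838623046875, -99.67432403564453), (14.474223136901855, 9.994836807250977), 62.762916564941406)
spindle 0.0715 19 [512.6 -98.9] ((513.0838012695312, -99.67430877685547), (14.474220275878906, 9.994832038879395), 62.76301193237305)
rim 87 (array([ 0.5122327 , -0.09853246,  0.03673202]), np.float64(0.0014151058577028368))
```

View pics/w4.png

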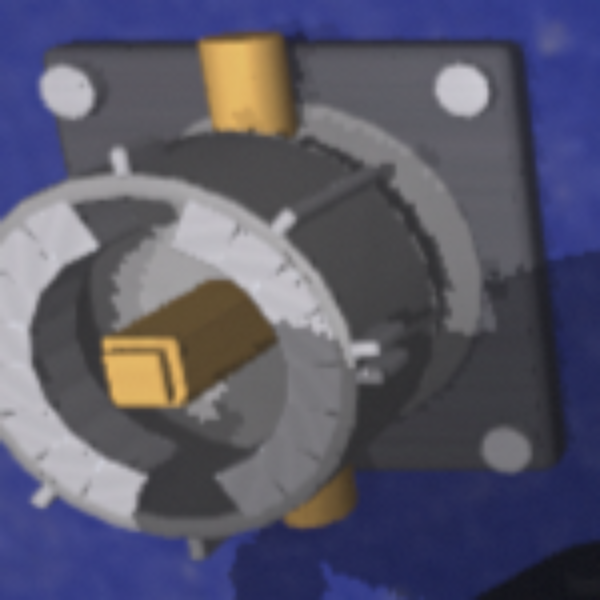

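>>> servo_tool(
  plan=[
    {"tx": -0.25, "ty": -1.4, "tz": 0, "wx": 0, "wy": 0, "wz": 0, "gripper": 0},
    {"tx": -0.5, "ty": -2.8, "tz": 0, "wx": 0, "wy": 0, "wz": 0, "gripper": 0},
    {"tx": -0.75, "ty": -4.2, "tz": 0, "wx": 0, "wy": 0, "wz": 0, "gripper": 0},
    {"tx": -0.97, "ty": -5.53, "tz": 0, "wx": 0, "wy": 0, "wz": 0, "gripper": 0},
    {"tx": -0.97, "ty": -5.53, "tz": 0, "wx": 0, "wy": 0, "wz": 0, "gripper": 0},
    {"tx": -0.97, "ty": -5.53, "tz": 0, "wx": 0, "wy": 0, "wz": 0, "gripper": 0},
    {"tx": -0.97, "ty": -5.53, "tz": 0, "wx": 0, "wy": 0, "wz": 0, "gripper": 0},
    {"tx": -0.97, "ty": -5.53, "tz": 0, "wx": 0, "wy": 0, "wz": 0, "gripper": 0},
    {"tx": -0.97, "ty": -5.53, "tz": 0, "wx": 0, "wy": 0, "wz": 0, "gripper": 0},
    {"tx": -0.97, "ty": -5.53, "tz": 0, "wx": 0, "wy": 0, "wz": 0, "gripper": 0},
  ],
)

```text
clock: 5.1
tcp_pos: [0.5135, -0.1011, 0.1773]
tool_rot: [3.141, 0.0, -0.195]
wrist_force: [0.3, 0.6, -1.9]
finger_gap: 0.0151
gripper_force: 61.8
```

Run:
```python
from fit import *
for i in range(2):
    c=robot.capture('wrist');s=robot.sense();t=s['tcp_pos'];print(s['clock'],t,s['tool_rot'],s['wrist_force'])
capfit(c,t)
stubs(cloud(c),c['img'],(.511,-.099))
c=robot.capture('top');P=cloud(c);bar(P,t[:2],(t[2]-.002,t[2]+.016),.04);ring(P,t[:2],t[2]-.021,.012,.045)
```

```text
5.15 [ 0.51353078 -0.10085452  0.17733189] [ 3.14149061e+00  1.13702634e-05 -1.95198511e-01] [ 0.15575786 -0.34229706 -1.64120566]
5.2 [ 0.51352592 -0.10072833  0.17737159] [ 3.14148116e+00 -5.28356592e-05 -1.94971697e-01] [-0.07283633  1.34301031 -1.72982061]
cap circle 229 (array([ 0.51151509, -0.09937645,  0.038     ]), np.float64(0.000659700087310957)) (array([ 0.51331331, -0.09973228,  0.03649898]), np.float64(0.00023909577163452723))
stubs 398 (array([ 0.55716506, -0.10762473]), np.float64(167.23561763266167))
   398 [ 0.5572 -0.1076]Traceback (most recent call last):
  File "<stdin>", line 6, in <module>
  File "m.py", line 8, in bar
    print('bar n',k.sum(),'pca',pca(X),'rect',x,y,w,h,a,'z',np.median(P[k][:,2]))
                                ~~~^^^
  File "m.py", line 3, in pca
    c=(X.max(0)+X.min(0))/2; m=X.mean(0); w,v=np.linalg.eigh(np.cov((X-m).T)); a=v[:,1]
       ~~~~~^^^
    return umr_maximum(a, axis, None, out, keepdims, initial, where)
ValueError: zero-size array to reduction operation maximum which has no identity
```

>>> servo_tool(
  plan=[
    {"tx": -0.04, "ty": -0.016, "tz": 0.7, "wx": 0, "wy": 0, "wz": 0, "gripper": 0},
    {"tx": -0.04, "ty": -0.016, "tz": 1.3, "wx": 0, "wy": 0, "wz": 0, "gripper": 0},
    {"tx": -0.04, "ty": -0.016, "tz": 1.5, "wx": 0, "wy": 0, "wz": 0, "gripper": 0},
    {"tx": -0.04, "ty": -0.016, "tz": 1.5, "wx": 0, "wy": 0, "wz": 0, "gripper": 0},
    {"tx": -0.04, "ty": -0.016, "tz": 1.5, "wx": 0, "wy": 0, "wz": 0, "gripper": 0},
    {"tx": -0.04, "ty": -0.016, "tz": 1.6, "wx": 0, "wy": 0, "wz": 0, "gripper": 0},
    {"tx": -0.04, "ty": -0.016, "tz": 1.65, "wx": 0, "wy": 0, "wz": 0, "gripper": 0},
    {"tx": -0.04, "ty": -0.016, "tz": 1.7, "wx": 0, "wy": 0, "wz": 0, "gripper": 0},
    {"tx": -0.04, "ty": -0.016, "tz": 1.7, "wx": 0, "wy": 0, "wz": 0, "gripper": 0},
  ],
)

```text
clock: 6.15
tcp_pos: [0.5123, -0.0995, 0.1264]
tool_rot: [3.142, 0.0, -0.194]
wrist_force: [-0.2, -0.2, -1.2]
finger_gap: 0.0149
gripper_force: 61.8
```

>>> servo_tool(
  plan=[
    {"tx": 0, "ty": 0, "tz": 0.07, "wx": 0, "wy": 0, "wz": 0, "gripper": 0},
    {"tx": 0, "ty": 0, "tz": 0.14, "wx": 0, "wy": 0, "wz": 0, "gripper": 0},
    {"tx": 0, "ty": 0, "tz": 0.21, "wx": 0, "wy": 0, "wz": 0, "gripper": 0},
    {"tx": 0, "ty": 0, "tz": 0.28, "wx": 0, "wy": 0, "wz": 0, "gripper": 0},
    {"tx": 0, "ty": 0, "tz": 0.28, "wx": 0, "wy": 0, "wz": 0, "gripper": 0},
  ],
)

```text
clock: 6.65
tcp_pos: [0.5122, -0.0994, 0.1176]
tool_rot: [-3.142, 0.001, -0.194]
wrist_force: [-0.4, 0.0, -2.3]
finger_gap: 0.0147
gripper_force: 61.8
```

>>> servo_tool(
  plan=[
    {"tx": 0, "ty": 0, "tz": 0.1, "wx": 0, "wy": 0, "wz": 0, "gripper": 0},
    {"tx": 0, "ty": 0, "tz": 0.2, "wx": 0, "wy": 0, "wz": 0, "gripper": 0},
    {"tx": 0, "ty": 0, "tz": 0.3, "wx": 0, "wy": 0, "wz": 0, "gripper": 0},
    {"tx": 0, "ty": 0, "tz": 0.4, "wx": 0, "wy": 0, "wz": 0, "gripper": 0},
    {"tx": 0, "ty": 0, "tz": 0.5, "wx": 0, "wy": 0, "wz": 0, "gripper": 0},
    {"tx": 0, "ty": 0, "tz": 0.5, "wx": 0, "wy": 0, "wz": 0, "gripper": 0},
  ],
)

```text
clock: 7.25
tcp_pos: [0.5121, -0.0994, 0.1025]
tool_rot: [-3.142, 0.001, -0.194]
wrist_force: [0.6, 0.2, -1.4]
finger_gap: 0.0147
gripper_force: 61.8
```

Next I seat the cover with small steps.

>>> servo_tool(
  plan=[
    {"tx": 0, "ty": 0, "tz": 0.04, "wx": 0, "wy": 0, "wz": 0, "gripper": 0},
    {"tx": 0, "ty": 0, "tz": 0.08, "wx": 0, "wy": 0, "wz": 0, "gripper": 0},
    {"tx": 0, "ty": 0, "tz": 0.11, "wx": 0, "wy": 0, "wz": 0, "gripper": 0},
    {"tx": 0, "ty": 0, "tz": 0.11, "wx": 0, "wy": 0, "wz": 0, "gripper": 0},
    {"tx": 0, "ty": 0, "tz": 0.11, "wx": 0, "wy": 0, "wz": 0, "gripper": 0},
  ],
)

```text
clock: 7.75
tcp_pos: [0.5126, -0.0996, 0.1003]
tool_rot: [3.141, -0.001, -0.194]
wrist_force: [-1.5, 0.1, 4.2]
finger_gap: 0.0147
gripper_force: 62.7
```

>>> servo_tool(
  plan=[
    {"tx": 0, "ty": 0, "tz": -0.02, "wx": 0, "wy": 0, "wz": 0.8, "gripper": 0},
    {"tx": 0, "ty": 0, "tz": -0.02, "wx": 0, "wy": 0, "wz": 1.6, "gripper": 0},
    {"tx": 0, "ty": 0, "tz": -0.02, "wx": 0, "wy": 0, "wz": 2.4, "gripper": 0},
    {"tx": 0, "ty": 0, "tz": -0.02, "wx": 0, "wy": 0, "wz": 3.2, "gripper": 0},
    {"tx": 0, "ty": 0, "tz": -0.02, "wx": 0, "wy": 0, "wz": 4, "gripper": 0},
    {"tx": 0, "ty": 0, "tz": -0.02, "wx": 0, "wy": 0, "wz": 4, "gripper": 0},
    {"tx": 0, "ty": 0, "tz": -0.02, "wx": 0, "wy": 0, "wz": 4, "gripper": 0},
  ],
)

```text
clock: 8.45
tcp_pos: [0.5125, -0.1005, 0.1004]
tool_rot: [3.14, -0.001, -0.541]
wrist_force: [-1.6, -4.8, 0.8]
finger_gap: 0.0151
gripper_force: 62.1
```

>>> servo_tool(
  plan=[
    {"tx": 0.01, "ty": 0.02, "tz": 0, "wx": 0, "wy": 0, "wz": 0.8, "gripper": 0},
    {"tx": 0.01, "ty": 0.02, "tz": 0, "wx": 0, "wy": 0, "wz": 1.6, "gripper": 0},
    {"tx": 0.01, "ty": 0.02, "tz": 0, "wx": 0, "wy": 0, "wz": 2.4, "gripper": 0},
    {"tx": 0.01, "ty": 0.02, "tz": 0, "wx": 0, "wy": 0, "wz": 3.2, "gripper": 0},
    {"tx": 0.01, "ty": 0.02, "tz": 0, "wx": 0, "wy": 0, "wz": 4, "gripper": 0},
    {"tx": 0.01, "ty": 0.02, "tz": 0, "wx": 0, "wy": 0, "wz": 4.9, "gripper": 0},
    {"tx": 0.01, "ty": 0.02, "tz": 0, "wx": 0, "wy": 0, "wz": 4.9, "gripper": 0},
    {"tx": 0.01, "ty": 0.02, "tz": 0, "wx": 0, "wy": 0, "wz": 4.9, "gripper": 0},
    {"tx": 0.01, "ty": 0.02, "tz": 0, "wx": 0, "wy": 0, "wz": 4.9, "gripper": 0},
  ],
)

```text
clock: 9.35
tcp_pos: [0.5121, -0.1011, 0.1004]
tool_rot: [3.14, -0.001, -0.969]
wrist_force: [-2.0, -4.0, 1.7]
finger_gap: 0.0148
gripper_force: 62.2
```

Run:
```python
from fit import *
c=cap('wrist','w5.png');s=robot.sense();t=s['tcp_pos'];print(s['clock'],t,s['tool_rot'],np.degrees(s['tool_rot'][2]),s['q'][5],s['wrist_force'],s['wrist_torque'],s['gripper_force'])
P=cloud(c);capfit(c,t)
k=(abs(P[...,2]-(t[2]+.009))<.003)&(np.hypot(P[...,0]-t[0],P[...,1]-t[1])<.04);v,u=np.nonzero(k)
X=toplane(c,np.c_[u,v],t[2]+.009);print(k.sum(),pca(X),cv2.minAreaRect((X*1000).astype(np.float32)))
cap('scene','s5.png')
a=cv2.imread('pics/s5.png')[120:300,170:370];b=cv2.imread('pics/w5.png')
cv2.imwrite('pics/c5.png',np.hstack([cv2.resize(a,(400,360)),cv2.resize(b,(400,360))]))
```

```text
9.4 [ 0.51206034 -0.10108439  0.10037598] [ 3.13997055e+00 -1.19344224e-03 -9.68723286e-01] -55.503755780847236 2.2139743025626974 [-3.05624448 -4.45618087  1.34583308] [-0.80901326  0.37542331  0.02588878] 62.241679430007935
cap circle 230 (array([ 0.51079625, -0.09832988,  0.038     ]), np.float64(0.0006914791343701445)) (array([ 0.51188262, -0.0999    ,  0.0364345 ]), np.float64(0.00023822999786876203))
5851 (array([ 0.51355101, -0.10193329]), np.float64(124.57412254843236)) ((510.87481689453125, -101.72637939453125), (39.70071029663086, 61.87550354003906), 56.53339767456055)
```

View pics/c5.png

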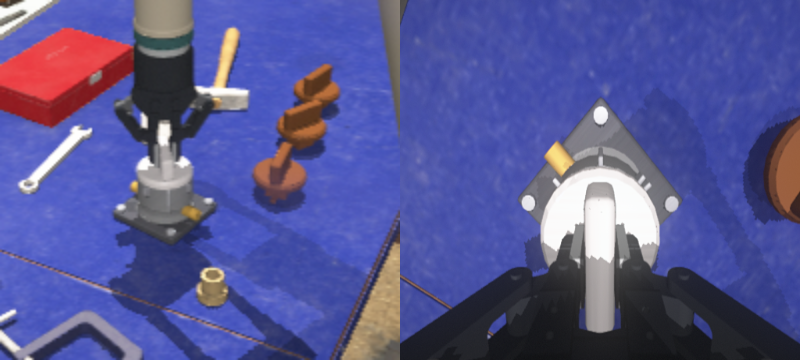

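The cover is down on the rim, and in the wrist view the bar at (598,190) points straight at the long rib and the foot's corner at (600,100). That is about 44° from entry, with the grip at 62 N, so I'm handing in.

```bash
python3 -c "
from rig import robot
print(robot.close_job())"
```

```text
the job is handed in; nothing more can be done
None
```

I fitted the bayonet cap on the neck with its cover down on the rim, turned it about 44° clockwise to the long rib, and handed the job in still gripping it at about 62 N; `close_job()` returned no verdict.

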